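# Set up the glue warmer

### The arm

A 6-joint arm with a two-finger parallel gripper is mounted at the origin on the work surface. World frame = base frame: x ahead of the robot, y to its left, z up, the work surface at z = 0. Lengths are in m, angles in rad, forces in N, time in s.
With the tool pointing down it reaches from about 0.35 to 0.775 m from the base axis. Payload 7.3 kg.
Tool frame: the origin (TCP) lies midway between the tips of the shut fingers; the grasp point (between the pads) lies 19 mm behind it (tcp_to_grasp is the distance from the TCP to the grasp point, in m); z points along the fingers, y is the line along which they close (so a half turn about z gives the same grasp; the last joint's range is limited). The gripper opens to 92 mm and grips with 3 to 60 N. Pads are 19 mm wide; open, the fingers measure 130 mm over their backs; the gripper's body (75 mm by 190 mm) begins 47 mm behind the grasp point.
Start: joints at [-1.446, 0.342, 1.524, -0, 1.275, -0.146], TCP at [0.14, -0.506, 0.227] pointing down, gripper open.
Joint ranges: [-2.53, 2.53], [-0.77, 2.02], [0.04, 2.7], [-1, 4.14], [0.28, 2.66], [-3.11, 3.11]. Speed limits (rad/s): [2.57, 2.57, 3.14, 3.14, 3.14, 3.14].

### API

Orientations are given as [roll, pitch, yaw] about the fixed x, y, z axes, in that order (R = Rz(yaw) Ry(pitch) Rx(roll)).
In Python, from cell import observe, read_camera, calibration, hand_in, tcp_to_grasp gives the robot as it stands.
- The arm moves only by the tool send_rows, never from a script. Its argument "targets" is a list of rows, each a list of 5 numbers: the opening, from 0 (shut) to 1 (fully open), then the shift along the world's x, y, z in m, then the turn about the world's z in rad. A call has 1 to 5 rows; each row shifts and turns the commanded pose from where the row before left it; what a row does not reach is not made up. A row lasts 1/10 s, in which the tool goes at most 50 mm and 8.59 degrees, less where a joint would pass 70% of its speed; a pose out of reach is approached as far as the arm can. A call is refused whole if a number of a shift passes 0.05 or a number of a turn 0.15, either way. A call with a gripper value outside its range is refused whole. The fingers move at their own pace and stop on an object; "grip_force" is the grip in N (left out, the last holds). Time passes only in rows, so rows that do not move let the fingers close. It gives the time, the measured TCP pose, the force, the opening and the grip force at its end, in the units of the state.
- observe(): the state, without advancing time (a new reading comes with each control period).
- read_camera(name): name is "scene" or "side" or "wrist"; returns (picture, depth): 384x512x3 uint8, red, green, blue; 384x512 float32, m along the optical axis (not along the pixel's ray), 0 where there is no reading.
- calibration(name): a dict with "intrinsics" (3x3 intrinsics, pixels), "world_to_cam" (4x4, takes a point from world to camera coordinates); the wrist camera has in their place "hand_eye" (4x4, takes a point from camera to tool coordinates, whose origin is the TCP and whose axes are the flange's). Camera axes: x right, y up, looking along -z (the intrinsics and any distortion apply to the point x, -y, -z); pixel columns grow to the right and rows downward; lengths in m; the calibration is good to about 2 mm. The wrist camera is an equidistant fisheye: a pixel r from the principal point sees the ray r / f radians off the axis. A picture is of the moment at which its call begins: read the wrist's pose just before it. calibration takes no time and is no camera call.
- hand_in(): hands the job in; it is judged then, once.
The state is a dict: "time": time; "qpos": joint angles; "qvel": joint speeds; "joint_efforts": joint torques, N m; "tool_pos": TCP position; "tool_rot": TCP orientation; "contact_force": force on the tool from outside, world axes, zero at the start; "torque": the same for the moment, N m; "opening": finger opening in m; "grip_force": force on a finger pad.
Only numpy, scipy, OpenCV 4.12 (cv2) and the standard library are available. Lean on these libraries where they do the work, as an engineer would, in place of code of your own. Each camera call takes 0.05 s, during which the arm holds its last target. There are 200 camera calls.

### The job

The blue eight-sided glue cup was left to drain mouth down on the cork mat. Stand it gently, without dropping or banging it, mouth up in the middle of the round hot plate of the green glue warmer, all of its base on the plate, and turn the warmer's dial until the white line of its pointer is at the red mark. Leave the other things on the bench where they are.

Things in the scene. Friction and masses are not known exactly. Their poses are not given: they have to be found in the camera images.
- cup: The glue cup: open eight-sided prism, blue outside, white inside, 80 mm tall, 56 mm across flats (60.6 over corners), flats 23 mm wide, walls 3 mm, base 5 mm, 0.15 to 0.31 kg. Origin: centre of its base's underside; z runs from base to mouth (down at the start, up at the end); x and y pass through middles of flats, one every 45 degrees. It can lie on a flat without rolling, its axis 28 mm up.
- mat: The cork mat on the bench on which the cup stands at first: 170 x 170 mm, 4 mm thick, fixed; origin at the centre of its underside.
- warmer: The glue warmer: green box 160 mm (its x) by 280 mm (its y), top at 40 mm above the bench, fixed; origin at the centre of its underside. The hot plate lies at its +y end, the dial at its -y end, 155 mm apart.
- plate (a point): Centre of the upper face of the warmer's round aluminium hot plate, a disc of 100 mm diameter whose face is 46 mm above the bench.
- dial_grip (a point): Point on the vertical axis of the warmer's dial, at the height to grip, 37 mm above the warmer's top. The dial is black: a bar grip 42 mm long, 14 mm wide, 32 mm high (its top is 7 mm above this point) on a disc of 44 mm diameter, 8 mm high, with a white line on top of the pointer end of the bar.
- mark (a point): Middle of the red mark on the dial's scale, 40 mm from the dial's axis on the warmer's top. The other eight ticks of the scale are black.
- dial (a joint): Angle of the dial, 0 to 4.0 rad, growing clockwise seen from above. At 0 the pointer points along the warmer's -x axis, at 1.57 along its +y axis (to the hot plate). The red mark is at 2.0. It stays where it is left.
- tack_dish: Bystander: round steel dish with brass tacks, 72 mm across, 32 mm high; origin under its centre.
- brush: Bystander: brush with a wooden handle lying on the bench; origin on its underside.
- heel: Bystander: black rubber heel block, 55 x 50 x 26 mm; origin under its centre.
- hammer: Bystander: hammer with a wooden handle lying on the bench; origin on its underside.
- red_tin: Bystander: closed red tin, 80 mm across, 75 mm high; origin under its centre.
There are look-alikes about, which are no part of the job. There is more than one size of the cup; the one meant has the size given above.

How it is judged:
By the outcome, as a careful person would: the job done as asked, in the order asked, and still so for the second after the job is handed in, with the robot touching nothing.
It also fails if it takes over 72 s, if anything falls off the work surface, if the arm or the gripper's body presses on something with over 40 N, if the wrist force passes 120 N, or if a joint passes its speed limit or range.

## Working session

There is one attempt and no reset: what is moved stays moved. The work goes in short steps, Python scripts to look and compute and a tool call to move; the robot and the scene stay as the last step left them, time stands still between calls to the robot, and variables do not carry over. Pictures are saved under pics/ and viewed, at most 10 in all, crops included, and the job is handed in when it is done.

Besides the shell and the picture viewer there is one more tool, called after "Call:" as name([rows], argument=value, ...), one row to a line, values as JSON. send_rows: Moves the arm, as the interface text tells. Its arguments: {"type":"object","properties":{"targets":{"type":"array","items":{"type":"array","items":{"type":"number"}}},"grip_force":{"type":"number"}},"required":["targets"]}

```bash
mkdir -p pics
cat > h.py <<'E'
import numpy as np,cv2
from cell import *
def cloud(n):
    im,d=read_camera(n);c=calibration(n);K=np.array(c["intrinsics"]);T=np.linalg.inv(np.array(c["world_to_cam"]))
    v,u=np.indices(d.shape);x=(u-K[0,2])/K[0,0]*d;y=(v-K[1,2])/K[1,1]*d
    P=np.stack([x,-y,-d,np.ones_like(d)],-1)@T.T
    P=P[...,:3];P[d==0]=np.nan
    return im,P
E
python3 - <<'E'
from h import *
print(observe()); print(calibration("scene").keys())
for n in("scene","side"):
    im,P=cloud(n);np.savez(n,im=im,P=P);cv2.imwrite(f"pics/{n}0.png",im[...,::-1])
    print(n,np.array(calibration(n)["intrinsics"]),np.linalg.inv(calibration(n)["world_to_cam"])[:3,3])
E
```

```text
{'time': 0.0, 'qpos': array([-1.44600603e+00,  3.42717521e-01,  1.52500504e+00, -2.22949211e-05,
        1.27538209e+00, -1.46011428e-01]), 'qvel': array([-0.00036562, -0.00076549,  0.00094366, -0.00085381,  0.00222309,
        0.00124769]), 'joint_efforts': array([ 3.24854584e-03, -4.31232798e+01, -2.44221890e+01,  7.20433728e-02,
        5.57705818e-02, -1.08338377e-04]), 'tool_pos': array([ 0.14039864, -0.50546587,  0.22605183]), 'tool_rot': array([-3.14009363e+00, -1.98894069e-04,  2.70808086e-01]), 'contact_force': array([-0.05428841,  0.20642915,  0.31600216]), 'torque': array([-0.04516124, -0.05373013, -0.00071144]), 'grip_force': 0.0, 'opening': 0.09172423603932638}
dict_keys(['intrinsics', 'world_to_cam'])
scene [[437.58462005   0.         255.35022885]
 [  0.         437.58462005 193.62537671]
 [  0.           0.           1.        ]] [ 0.86236297 -0.52499482  1.01324303]
side [[471.46720072   0.         250.20150164]
 [  0.         471.46720072 189.22642584]
 [  0.           0.           1.        ]] [0.49380947 0.93302047 0.78608478]
```

View pics/scene0.png

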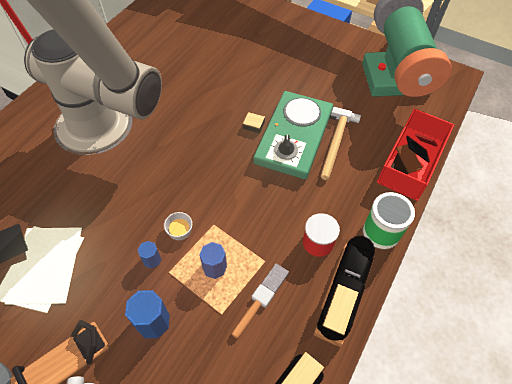

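View pics/side0.png

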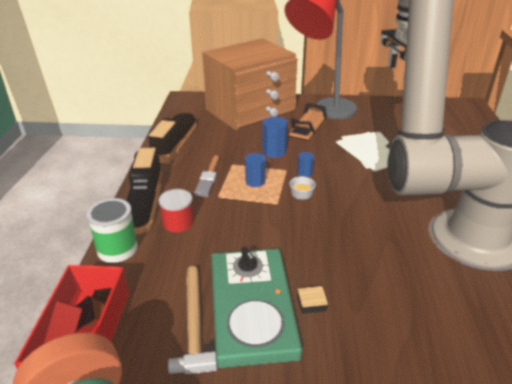

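Scene: mat with the upright-prism blue cup at (213,260), warmer at (295,135) with plate at (302,110) and dial at (287,147). Smaller and larger blue look-alikes stand at (149,254) and (148,313). Side view agrees. Since the tool always points down, the cup must be tipped by pivoting in the pads about an edge, twice, with a regrip between.

Run:
```python
from h import *
for n in("scene","side"):
    z=np.load(n+".npz");im,P=z["im"],z["P"]
    hsv=cv2.cvtColor(im,cv2.COLOR_RGB2HSV)
    def show(nm,m,amin=60):
        k,l,s,c=cv2.connectedComponentsWithStats(m.astype(np.uint8))
        for i in range(1,k):
            if s[i,4]<amin: continue
            p=P[l==i];p=p[~np.isnan(p[:,0])]
            if len(p)<20 or np.abs(np.median(p,0)[:2]).max()>1: continue
            zt=np.percentile(p[:,2],97);t=p[p[:,2]>zt-.008]
            r=cv2.minAreaRect((t[:,:2]*1000).astype(np.float32))
            print(n,nm,c[i].round(),s[i,4],"ztop %.3f"%zt,"rect",np.round(r[0],1),np.round(r[1],1),round(r[2],1))
    show("blue",(hsv[...,0]>100)&(hsv[...,0]<125)&(hsv[...,1]>130))
    H=P[...,2]
    g=(hsv[...,0]>65)&(hsv[...,0]<90)&(hsv[...,1]>80)
    show("green",g,500)
    near=lambda x,y,r:np.hypot(P[...,0]-x,P[...,1]-y)<r
    show("mat",(hsv[...,0]<22)&(hsv[...,2]>170)&(H<.012)&(H>-.004)&(hsv[...,1]>60),200)
    show("white",(hsv[...,1]<40)&(hsv[...,2]>150)&(H<.09)&(H>.03),30)
    if n=="scene": cv2.imwrite("pics/s_dial.png",cv2.resize(im[80:185,235:345,::-1],None,fx=5,fy=5,interpolation=cv2.INTER_CUBIC))
    else: cv2.imwrite("pics/d_dial.png",cv2.resize(im[235:370,195:335,::-1],None,fx=4,fy=4,interpolation=cv2.INTER_CUBIC))
```

```text
scene blue [147. 249.] 230 ztop 0.065 rect [ 424.9 -265. ] [40.9 41.8] 8.7
scene blue [144. 311.] 1186 ztop 0.110 rect [ 521.3 -387. ] [73.2 73.9] 34.1
scene green [396.  49.] 3090 ztop 0.211 rect [719.7 658.5] [ 63.6 181.2] 34.6
scene green [295. 134.] 2238 ztop 0.044 rect [548.8 264. ] [157.8 279. ] 10.0
scene mat [422. 151.] 723 ztop 0.010 rect [880.7 392.8] [110.  176.5] 0.0
scene mat [217. 270.] 3396 ztop 0.008 rect [ 574.8 -197.6] [171.4 171.9] 82.5
scene white [302. 111.] 699 ztop 0.050 rect [535.  336.2] [102.  101.7] 57.6
scene white [286. 151.] 520 ztop 0.049 rect [562.1 181.4] [90.7 91.8] 11.4
scene white [168. 226.] 36 ztop 0.036 rect [ 417.4 -176.4] [22.6 63.4] 40.2
scene white [322. 228.] 812 ztop 0.081 rect [762.1 -10.4] [79.9 81. ] 25.8
side blue [275. 136.] 716 ztop 0.107 rect [ 521.1 -379.7] [67.7 72.4] 34.4
side blue [254. 169.] 416 ztop 0.085 rect [ 570.2 -196.8] [49.3 52.8] 14.1
side blue [305. 164.] 228 ztop 0.063 rect [ 424.7 -256.8] [39.7 32.3] 89.2
side green [253. 316.] 4539 ztop 0.042 rect [547.4 269.4] [155.4 278.8] 10.2
side mat [252. 186.] 1573 ztop 0.007 rect [ 575.3 -200.6] [180.8 172.3] 82.5
side white [272. 111.] 56 ztop 0.064 rect [ 536.9 -571.9] [21.8 42.3] 27.0
side white [175. 199.] 510 ztop 0.080 rect [759.3  -7.6] [80.5 83.6] 5.8
side white [248. 269.] 795 ztop 0.046 rect [561.4 181.6] [93.8 99.6] 9.6
side white [255. 322.] 1812 ztop 0.048 rect [534.6 332.9] [102.4 106.1] 31.2
```

View pics/s_dial.png

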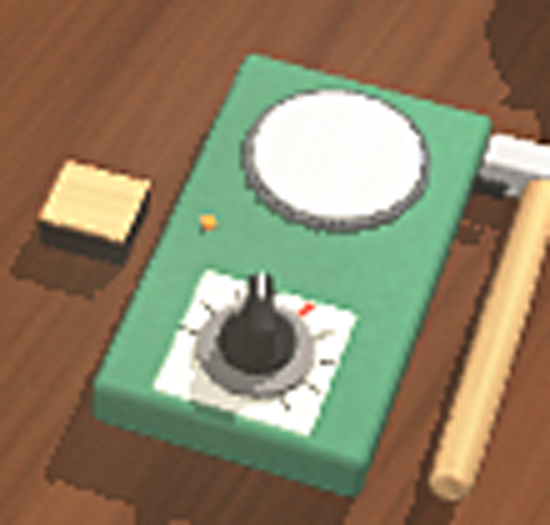

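The crop shows the pointer's white line at about crop (262,285), i.e. pixel (287.4,137). The red mark is at crop (307,310), so only a small clockwise turn is needed.

```bash
cat >> h.py <<'E'
def ray(n,u,v,zz):
    c=calibration(n);K=np.array(c["intrinsics"]);T=np.linalg.inv(np.array(c["world_to_cam"]))
    d=T[:3,:3]@np.array([(u-K[0,2])/K[0,0],-(v-K[1,2])/K[1,1],-1]);o=T[:3,3]
    return o+d*(zz-o[2])/d[2]
E
python3 - <<'E'
from h import *
for n in("scene","side"):
    z=np.load(n+".npz");im,P=z["im"],z["P"]
    m=(np.hypot(P[...,0]-.572,P[...,1]+.198)<.05)&(P[...,2]>.076)
    v,u=np.nonzero(m)
    hull=cv2.convexHull(np.stack([u,v],1).astype(np.float32))[:,0]
    t=np.array([ray(n,a,b,.084)[:2]*1000 for a,b in hull],np.float32)
    M=cv2.moments(t);print(n,"top px",len(u),"centroid",M["m10"]/M["m00"],M["m01"]/M["m00"],"area",M["m00"],cv2.minAreaRect(t))
    c=np.array([M["m10"],M["m01"]])/M["m00"]
    w=[(t@[np.cos(a),np.sin(a)]).max()+(t@[-np.cos(a),-np.sin(a)]).max() for a in np.radians(np.arange(180))]
    f=[sum(w[(i+45*k)%180] for k in range(4))/4 for i in range(45)];print("flat normal deg",int(np.argmin(f)),np.round(f[::5],1))
    w=P[m][:,2];print("z",np.median(w))
print("line",ray("scene",287.4,137,.084),"mark",ray("scene",235+307/5,80+310/5,.04))
c=np.array([.562,.1815]);
for p in(ray("scene",287.4,137,.084),ray("scene",235+307/5,80+310/5,.04)):
    d=p[:2]-c;print(np.degrees(np.arctan2(d[1],d[0])),np.hypot(*d))
E
```

```text
scene top px 489 centroid 572.2769087546345 -204.17454165257854 area 2800.231933846604 ((572.3410034179688, -204.14878845214844), (56.749900817871094, 60.18693923950195), 56.555049896240234)
flat normal deg 12 [61.  60.2 59.1 59.3 60.5 61.1 61.4 61.5 61.5]
z 0.0848344109020166
side top px 219 centroid 568.8868950001754 -195.16749991136138 area 3046.3118736799806 ((569.169189453125, -194.19996643066406), (56.714073181152344, 63.873504638671875), 3.437934398651123)
flat normal deg 4 [63.4 62.5 62.7 63.1 64.1 64.9 65.2 65.  64.4]
z 0.08313041005888977
line [0.55808609 0.19282551 0.084     ] mark [0.57437988 0.22365983 0.04      ]
109.06428804020747 0.011982731787889583
73.63556303353747 0.04393987971336639
```

Cup: centre about (0.571,-0.201), flat normals at about 12° + 45k, and its size matches the target. Plan: use yaw ≈ 102° and tip along direction 102°, which is clear. First I move above the cup for a wrist check.

Call:
send_rows([
  [1,0.04,0.028,0,0.14],
  [1,0.04,0.028,0,0.14],
  [1,0.04,0.028,0,0.14],
  [1,0.04,0.028,0,0.14],
  [1,0.04,0.028,0,0.14],
])

```text
time: 0.6
tool_pos: [0.3417, -0.3644, 0.2265]
tool_rot: [-3.141, -0.0, 0.976]
contact_force: [0.6, 0.4, -0.1]
opening: 0.0919
grip_force: 0.0
```

Call:
send_rows([
  [1,0.04,0.028,0,0.14],
  [1,0.04,0.028,0,0.14],
  [1,0.04,0.028,0,0.14],
  [1,0.04,0.028,0,0.14],
  [1,0.04,0.028,0,0.14],
])

```text
time: 1.1
tool_pos: [0.5417, -0.2243, 0.2264]
tool_rot: [-3.141, -0.0, 1.677]
contact_force: [1.0, -1.1, -0.2]
opening: 0.0918
grip_force: 0.0
```

Call:
send_rows([
  [1,0.03,0.024,0,0.11],
  [1,0,0,0,0],
  [1,0,0,0,0],
])

```text
time: 1.4
tool_pos: [0.5704, -0.2012, 0.2258]
tool_rot: [-3.14, -0.001, 1.781]
contact_force: [0.2, -0.1, 1.1]
opening: 0.092
grip_force: 0.0
```

Run:
```python
from h import *
o=observe();im,d=read_camera("wrist");cv2.imwrite("pics/w1.png",im[...,::-1]);np.savez("w1",im=im,d=d,p=o["tool_pos"],r=o["tool_rot"])
print(o["tool_pos"],o["tool_rot"],o["qpos"],calibration("wrist"))
```

```text
[ 0.57036488 -0.20123858  0.22584498] [-3.14002345e+00 -7.12581794e-04  1.78149686e+00] [-4.65618494e-01  4.92035538e-01  1.29018747e+00 -4.36034972e-04
  1.36103948e+00 -6.76228440e-01] {'intrinsics': array([[297.31863964,   0.        , 254.86253287],
       [  0.        , 297.31863964, 191.84892992],
       [  0.        ,   0.        ,   1.        ]]), 'hand_eye': array([[-5.59772714e-04,  9.61310443e-01,  2.75466730e-01,
         7.44610325e-02],
       [ 9.99999129e-01,  2.08892277e-04,  1.30310436e-03,
         5.09773492e-04],
       [ 1.19514496e-03,  2.75467220e-01, -9.61309722e-01,
        -1.57687932e-01],
       [ 0.00000000e+00,  0.00000000e+00,  0.00000000e+00,
         1.00000000e+00]])}
```

View pics/w1.png

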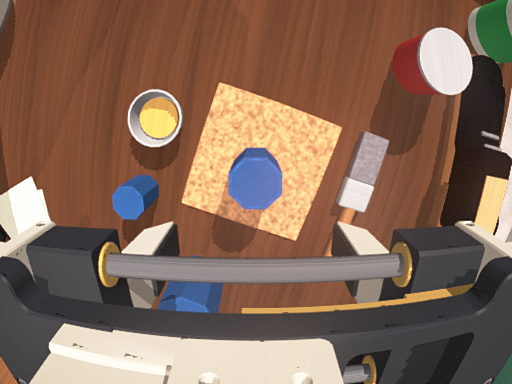

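The wrist view shows the cup's base (mouth down) at about (255,178), centred left-right between the fingers, with its flats roughly in line with the tool.

```bash
cat >> h.py <<'E'
from scipy.spatial.transform import Rotation as Ro
def wray(u,v,zz,p,r):
    c=calibration("wrist");K=np.array(c["intrinsics"]);H=np.array(c["hand_eye"])
    a=np.array([u-K[0,2],v-K[1,2]])/K[0,0];th=np.hypot(*a)+1e-9
    d=np.array([a[0]/th*np.sin(th),-a[1]/th*np.sin(th),-np.cos(th)])
    R=Ro.from_euler("xyz",r).as_matrix();d=R@H[:3,:3]@d;o=R@H[:3,3]+p
    return o+d*(zz-o[2])/d[2]
E
python3 - <<'E'
from h import *
z=np.load("w1.npz");im=z["im"];hsv=cv2.cvtColor(im,cv2.COLOR_RGB2HSV)
m=((hsv[...,0]>100)&(hsv[...,0]<125)&(hsv[...,1]>120)).astype(np.uint8)
k,l,s,c=cv2.connectedComponentsWithStats(m);i=l[178,255];print(s[i])
m=(l==i);g=im.astype(float).sum(2);print("bright",np.percentile(g[m],[5,30,50,70,95]), np.percentile(z["d"][m],[2,20,50,80,98]))
top=m&(z["d"]<np.percentile(z["d"][m],50)+.006)
hull=cv2.convexHull(np.stack(np.nonzero(top)[::-1],1).astype(np.float32))[:,0]
t=np.array([wray(a,b,.084,z["p"],z["r"])[:2]*1000 for a,b in hull],np.float32)
M=cv2.moments(t);print(M["m10"]/M["m00"],M["m01"]/M["m00"],M["m00"],cv2.minAreaRect(t))
w=[np.ptp(t@[np.cos(a),np.sin(a)]) for a in np.radians(np.arange(180))]
f=[sum(w[(i+45*k)%180] for k in range(4))/4 for i in range(45)];print(int(np.argmin(f)),np.round(f[::3],1))
E
```

```text
[ 229  148   52   61 1816]
bright [314. 394. 400. 406. 444.] [0.30230467 0.30489996 0.30917385 0.31420267 0.35340883]
569.4199819162834 -201.77238774524406 2320.7111452561803 ((569.8417358398438, -200.88589477539062), (53.47513961791992, 52.505584716796875), 12.116374015808105)
12 [55.9 55.5 54.9 54.3 54.  54.3 54.6 55.  55.6 56.  56.3 56.5 56.6 56.5
 56.3]
```

Confirmed: centre (0.570,-0.2015), flats at 12°. The tool is aligned, so I descend and grip 28 mm from the base.

Call:
send_rows([
  [1,0,0,-0.045,0],
  [1,0,0,-0.045,0],
  [1,0,0,-0.045,0],
  [1,0,0,-0.04,0],
  [1,0,0,-0.014,0],
])

```text
time: 1.95
tool_pos: [0.5669, -0.2021, 0.034]
tool_rot: [-3.136, -0.004, 1.778]
contact_force: [-0.6, 0.5, -0.3]
opening: 0.0917
grip_force: 0.0
```

Call:
send_rows([
  [0.4,0,0,0,0],
  [0.4,0,0,0,0],
  [0.4,0,0,0,0],
  [0.4,0,0,0,0],
  [0.4,0,0,0,0],
], grip_force=20)

```text
time: 2.45
tool_pos: [0.571, -0.2022, 0.0391]
tool_rot: [3.14, 0.001, 1.781]
contact_force: [-2.1, -0.1, 1.3]
opening: 0.0562
grip_force: 1.2
```

Call:
send_rows([
  [0.3,0,0,0,0],
  [0.3,0,0,0,0],
  [0.3,0,0,0,0],
])

```text
time: 2.75
tool_pos: [0.571, -0.2022, 0.0391]
tool_rot: [3.14, 0.001, 1.781]
contact_force: [-0.6, -0.2, 6.4]
opening: 0.0559
grip_force: 20.0
```

Call:
send_rows([
  [0.3,0,0,0.005,0],
  [0.3,0,0,0.007,0],
  [0.3,0.003,-0.015,0,0],
  [0.3,0.005,-0.025,0,0],
  [0.3,0,0,0,0],
])

```text
time: 3.25
tool_pos: [0.5793, -0.2456, 0.05]
tool_rot: [3.14, 0.003, 1.779]
contact_force: [0.9, -0.8, -2.9]
opening: 0.0561
grip_force: 20.0
```

Call:
send_rows([
  [0.3,0,0,-0.005,0],
  [0.3,0,0,-0.004,0],
  [0.3,0,0,-0.0025,0],
  [0.3,0,0,0,0],
])

```text
time: 3.65
tool_pos: [0.5779, -0.2414, 0.039]
tool_rot: [-3.141, -0.0, 1.782]
contact_force: [-4.5, -0.5, 5.1]
opening: 0.0561
grip_force: 20.0
```

Call:
send_rows([
  [0.3,0,0,0,0],
  [0.3,0,0,0,0],
  [0.3,-0.001,0.0048,0.002,0],
  [0.3,-0.001,0.0048,0.002,0],
  [0.3,-0.0011,0.0051,0.0011,0],
], grip_force=6)

```text
time: 4.15
tool_pos: [0.5752, -0.2263, 0.0432]
tool_rot: [-3.142, -0.0, 1.781]
contact_force: [-0.7, -0.1, -2.1]
opening: 0.0559
grip_force: 6.0
```

Call:
send_rows([
  [0.3,-0.0011,0.0051,0.0011,0],
  [0.3,-0.0011,0.0052,0.0002,0],
  [0.3,-0.0011,0.0052,0.0002,0],
  [0.3,-0.0011,0.0052,-0.0007,0],
  [0.3,-0.0011,0.0052,-0.0007,0],
])

```text
time: 4.65
tool_pos: [0.5698, -0.2008, 0.0434]
tool_rot: [3.142, -0.0, 1.781]
contact_force: [0.6, 0.4, -3.0]
opening: 0.0559
grip_force: 6.0
```

Run:
```python
from h import *
a,_=read_camera("side");b,_=read_camera("scene")
f=lambda i,y,x:cv2.resize(i[y:y+100,x:x+130,::-1],None,fx=3,fy=3,interpolation=cv2.INTER_CUBIC)
cv2.imwrite("pics/t1.png",np.hstack([f(a,110,195),f(b,215,160)]))
```

```text
(no output)
```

View pics/t1.png

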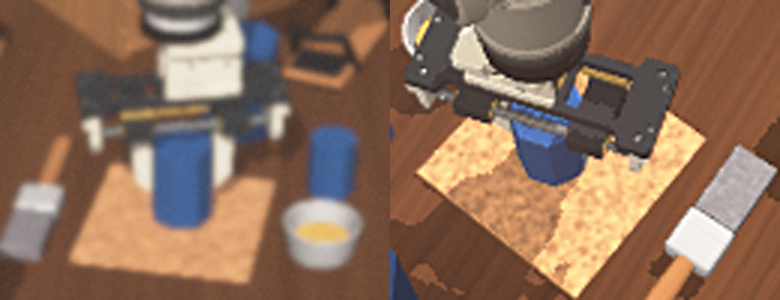

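The pictures show the cup still mouth down, untilted and hanging just off the mat. On the mat, the rim force opposes tipping. Instead I'll push the cup's lower part against the warmer's front top edge (clear of the dial) to start the tilt, then finish on the bench.

Call:
send_rows([
  [0.3,0,0,0.018,0],
  [0.3,-0.005,0.045,0,-0.03],
  [0.3,-0.005,0.045,0,0],
  [0.3,-0.005,0.045,0,0],
  [0.3,-0.005,0.045,0,0],
], grip_force=15)

```text
time: 5.25
tool_pos: [0.5496, -0.02, 0.0616]
tool_rot: [3.141, 0.0, 1.75]
contact_force: [0.9, 0.0, -1.8]
opening: 0.0559
grip_force: 15.0
```

Call:
send_rows([
  [0.3,-0.006,0.045,0,0],
  [0.3,-0.005,0.04,0,0],
  [0.3,0,0.02,0,0],
  [0.3,0,0,0,0],
  [0.3,0,0,0,0],
])

```text
time: 5.75
tool_pos: [0.539, 0.0837, 0.0615]
tool_rot: [3.141, 0.0, 1.752]
contact_force: [-0.7, -0.7, -0.9]
opening: 0.056
grip_force: 15.0
```

Run:
```python
from h import *
print(observe()["tool_pos"],observe()["contact_force"])
a,_=read_camera("side");b,_=read_camera("scene")
f=lambda i,y,x:cv2.resize(i[y:y+130,x:x+130,::-1],None,fx=3,fy=3,interpolation=cv2.INTER_CUBIC)
cv2.imwrite("pics/t2.png",np.hstack([f(a,170,190),f(b,90,200)]))
```

```text
[0.53904923 0.0836639  0.06151159] [-0.69917227 -0.65922303 -0.92847386]
```

View pics/t2.png

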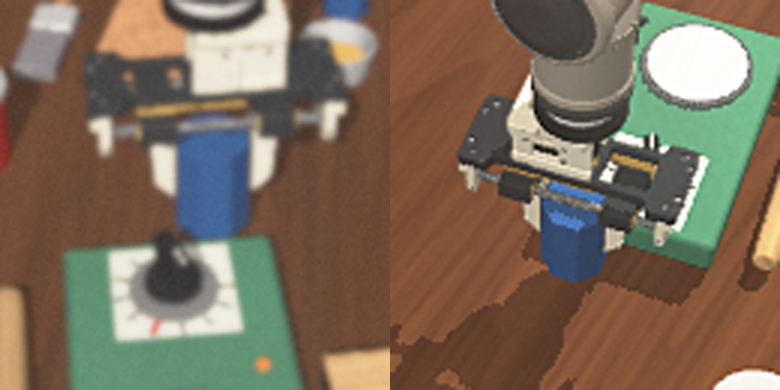

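Call:
send_rows([
  [0.3,0,0,0,0],
  [0.3,-0.001,0.005,0,0],
  [0.3,-0.001,0.005,0,0],
  [0.3,-0.0007,0.0037,0.002,0],
  [0.3,-0.0007,0.0037,0.002,0],
], grip_force=6)

```text
time: 6.35
tool_pos: [0.5353, 0.1012, 0.0655]
tool_rot: [-3.141, 0.0, 1.751]
contact_force: [-0.1, -1.7, -3.4]
opening: 0.0558
grip_force: 6.0
```

Call:
send_rows([
  [0.3,-0.0007,0.004,0.0015,0],
  [0.3,-0.0007,0.004,0.0014,0],
  [0.3,-0.0008,0.0042,0.0007,0],
  [0.3,-0.0008,0.0042,0.0007,0],
  [0.3,-0.0007,0.004,0,0],
])

```text
time: 6.85
tool_pos: [0.5318, 0.1219, 0.07]
tool_rot: [3.141, 0.0, 1.751]
contact_force: [0.0, -1.5, 0.9]
opening: 0.056
grip_force: 6.0
```

Call:
send_rows([
  [0.3,-0.0007,0.0042,0,0],
  [0.3,-0.0007,0.0042,0,0],
  [0.3,0,0,0,0],
])

```text
time: 7.15
tool_pos: [0.5302, 0.1307, 0.0696]
tool_rot: [3.141, -0.0, 1.751]
contact_force: [-0.3, -0.9, -1.9]
opening: 0.0561
grip_force: 6.0
```

Run:
```python
from h import *
print(observe()["tool_pos"],observe()["contact_force"])
a,_=read_camera("side");b,_=read_camera("scene")
f=lambda i,y,x:cv2.resize(i[y:y+130,x:x+130,::-1],None,fx=3,fy=3,interpolation=cv2.INTER_CUBIC)
cv2.imwrite("pics/t3.png",np.hstack([f(a,170,190),f(b,90,200)]))
```

```text
[0.53024469 0.13069201 0.0696295 ] [-0.280534   -0.90975573 -1.8681714 ]
```

View pics/t3.png

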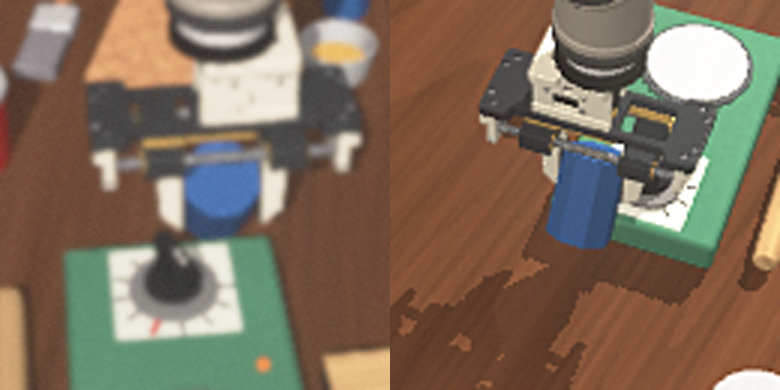

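Tilted about 45° (base now visible to the side camera). I'll measure the tilt from depth.

```bash
cat >> h.py <<'E'
def cup(n="side",R=.075):
    o=observe();im,P=cloud(n);hsv=cv2.cvtColor(im,cv2.COLOR_RGB2HSV)
    G=o["tool_pos"]+[0,0,.019];m=(hsv[...,0]>100)&(hsv[...,0]<125)&(hsv[...,1]>110)&(np.linalg.norm(P-G,axis=2)<R)
    k,l,s,c=cv2.connectedComponentsWithStats(m.astype(np.uint8));m=l==1+np.argmax(s[1:,4])
    d=np.array([np.cos(o["tool_rot"][2]),np.sin(o["tool_rot"][2])])
    q=P[m]-G;return o,np.stack([q[:,:2]@d,q[:,2],q[:,:2]@[d[1],-d[0]]],1)*1000,im,m
E
python3 - <<'E'
from h import *
for n in("side","scene"):
    o,q,im,m=cup(n);q=q[np.abs(q[:,2])<9];print(n,len(q))
    h=cv2.convexHull(q[:,:2].astype(np.float32))[:,0];print(np.round(cv2.approxPolyDP(h,3,True)[:,0]).tolist())
    print([ (int(b),round(float(np.median(q[np.abs(q[:,0]-b)<3,1])),1)) for b in range(-70,60,6) if (np.abs(q[:,0]-b)<3).sum()>4])
E
```

```text
side 168
[[1.0, 30.0], [-4.0, 27.0], [1.0, -35.0], [29.0, 6.0]]
[(-4, 26.1), (2, 23.7), (8, 18.8), (14, 15.9), (20, 12.1), (26, 6.8)]
scene 197
[[-20.0, 40.0], [-63.0, -18.0], [-62.0, -26.0], [-53.0, -21.0], [-11.0, 35.0]]
[(-64, -24.3), (-58, -19.6), (-52, -11.5), (-46, -5.0), (-40, 5.4), (-34, 14.9), (-28, 24.5), (-22, 30.2), (-16, 37.5)]
```

Tilt ≈ 35°, lower rim edge now behind the grasp. I'll back away from the warmer and finish tipping on the bench.

Call:
send_rows([
  [0.3,0.0053,-0.0295,0,0],
  [0.3,0.0053,-0.0295,0,0],
  [0.3,0.0053,-0.0295,0,0],
  [0.3,0.0053,-0.0295,0,0],
  [0.3,0,0,-0.015,0],
], grip_force=10)

```text
time: 7.85
tool_pos: [0.5541, 0.0083, 0.0563]
tool_rot: [3.136, 0.002, 1.747]
contact_force: [-0.5, 0.1, -2.7]
opening: 0.0561
grip_force: 10.0
```

Call:
send_rows([
  [0.3,0,0,-0.008,0],
  [0.3,0,0,-0.003,0],
  [0.3,0,0,-0.002,0],
  [0.3,0,0,-0.002,0],
  [0.3,0,0,0,0],
])

```text
time: 8.35
tool_pos: [0.5517, 0.0125, 0.0403]
tool_rot: [3.141, 0.0, 1.752]
contact_force: [-0.1, 1.4, 0.4]
opening: 0.0557
grip_force: 10.0
```

Call:
send_rows([
  [0.3,0,0,0,0],
  [0.3,-0.0009,0.0051,-0.0011,0],
  [0.3,-0.0009,0.0051,-0.0012,0],
  [0.3,-0.0009,0.0048,-0.002,0],
  [0.3,-0.0009,0.0048,-0.0021,0],
], grip_force=5)

```text
time: 8.85
tool_pos: [0.5481, 0.0322, 0.0332]
tool_rot: [3.141, 0.0, 1.751]
contact_force: [-0.2, -1.1, -1.6]
opening: 0.0557
grip_force: 5.0
```

```bash
cat > m.py <<'E'
from h import *
o=observe();print(o["tool_pos"],o["contact_force"])
for n in("side","scene"):
    o,q,im,m=cup(n,.085);q=q[np.abs(q[:,2])<9];print(n,len(q))
    h=cv2.convexHull(q[:,:2].astype(np.float32))[:,0];print(np.round(cv2.approxPolyDP(h,3,True)[:,0]).tolist())
    print([ (int(b),round(float(np.median(q[np.abs(q[:,0]-b)<3,1])),1)) for b in range(-70,70,6) if (np.abs(q[:,0]-b)<3).sum()>4])
E
python3 m.py
```

```text
[0.54814307 0.03219459 0.03324144] [-0.21414876 -1.12495002 -1.61333658]
side 125
[[27.0, 1.0], [5.0, 31.0], [-1.0, 30.0], [-4.0, 25.0], [20.0, -0.0]]
[(-4, 28.2), (2, 26.6), (8, 20.5), (14, 12.5), (20, 5.7), (26, 2.0)]
scene 187
[[-16.0, 36.0], [-24.0, 39.0], [-56.0, 13.0], [-72.0, -7.0], [-68.0, -9.0]]
[(-70, -4.9), (-64, 0.4), (-58, 3.8), (-52, 8.7), (-46, 12.5), (-40, 17.7), (-34, 23.3), (-28, 26.5), (-22, 31.8), (-16, 36.0)]
```

Tilt now ≈ 53°, as planned. Continuing to lie it down.

Call:
send_rows([
  [0.3,-0.0008,0.0044,-0.0028,0],
  [0.3,-0.0008,0.0044,-0.0029,0],
  [0.3,-0.0007,0.0038,-0.0036,0],
  [0.3,-0.0007,0.0038,-0.0036,0],
  [0.3,-0.0006,0.0032,-0.0042,0],
])

```text
time: 9.45
tool_pos: [0.5444, 0.0519, 0.016]
tool_rot: [3.141, -0.0, 1.751]
contact_force: [0.6, 1.6, 2.2]
opening: 0.0558
grip_force: 5.0
```

Call:
send_rows([
  [0.3,-0.0006,0.0032,-0.0042,0],
  [0.3,-0.0005,0.0026,-0.0025,0],
  [0.3,0,0,-0.0015,0],
  [0.3,0,0,0,0],
])

```text
time: 9.85
tool_pos: [0.5429, 0.0572, 0.0077]
tool_rot: [-3.141, -0.0, 1.751]
contact_force: [-0.1, 0.4, -2.0]
opening: 0.0561
grip_force: 5.0
```

```bash
python3 m.py
```

```text
[0.54293351 0.05717025 0.00767004] [-0.1018214   0.39116725 -2.00130083]
side 129
[[15.0, -9.0], [16.0, 18.0], [12.0, 40.0], [5.0, 33.0], [11.0, -8.0]]
[(8, 25.2), (14, 3.8)]
scene 135
[[-18.0, 39.0], [-38.0, 41.0], [-74.0, 32.0], [-60.0, 28.0], [-29.0, 32.0]]
[(-70, 30.4), (-64, 32.0), (-58, 31.9), (-52, 32.2), (-46, 33.9), (-40, 35.3), (-34, 36.3), (-28, 38.5), (-22, 38.8)]
```

About 9° is left and the pads have slid low on the flat. I'll lower a little more, then relax the grip slowly so the base end settles.

Call:
send_rows([
  [0.3,0,0,-0.001,0],
  [0.3,0,0,-0.0015,0],
  [0.3,0,0,-0.0015,0],
  [0.3,0,0,-0.001,0],
  [0.3,0,0,0,0],
])

```text
time: 10.45
tool_pos: [0.5433, 0.0571, 0.003]
tool_rot: [3.141, 0.0, 1.751]
contact_force: [-0.1, 1.2, 0.2]
opening: 0.0563
grip_force: 5.0
```

Call:
send_rows([
  [0.3,0,0,0,0],
  [0.6,0,0,0,0],
  [0.603,0,0,0,0],
  [0.606,0,0,0,0],
  [0.608,0,0,0,0],
], grip_force=3)

```text
time: 10.95
tool_pos: [0.5433, 0.057, 0.003]
tool_rot: [3.142, 0.0, 1.751]
contact_force: [1.5, -0.4, -2.0]
opening: 0.056
grip_force: 3.0
```

```bash
python3 m.py
```

```text
[0.54326052 0.05703628 0.00299409] [ 1.50903351 -0.41542044 -2.04829095]
side 130
[[11.0, -11.0], [17.0, -6.0], [13.0, 41.0], [6.0, 32.0]]
[(8, 23.4), (14, 5.8)]
scene 129
[[-18.0, 39.0], [-22.0, 43.0], [-46.0, 42.0], [-71.0, 35.0], [-70.0, 30.0], [-48.0, 32.0]]
[(-70, 34.9), (-64, 35.6), (-58, 36.0), (-52, 36.2), (-46, 37.1), (-40, 38.7), (-34, 38.9), (-28, 40.1), (-22, 39.3)]
```

Call:
send_rows([
  [0.61,0,0,0,0],
  [0.612,0,0,0,0],
  [0.614,0,0,0,0],
  [0.617,0,0,0,0],
  [0.62,0,0,0,0],
])

```text
time: 11.55
tool_pos: [0.5433, 0.0571, 0.0031]
tool_rot: [3.141, 0.0, 1.751]
contact_force: [-0.2, 0.2, 0.2]
opening: 0.0568
grip_force: 0.0
```

```bash
python3 m.py
```

```text
[0.5432988  0.05712242 0.0031045 ] [-0.15773716  0.24332568  0.18824591]
side 149
[[4.0, 31.0], [12.0, -20.0], [19.0, -4.0], [19.0, 26.0], [13.0, 36.0]]
[(8, 34.0), (14, 9.8), (20, 19.5)]
scene 115
[[-14.0, 33.0], [-22.0, 39.0], [-65.0, 37.0], [-65.0, 32.0]]
[(-64, 34.2), (-58, 34.6), (-52, 34.5), (-46, 34.8), (-40, 34.4), (-34, 35.9), (-28, 35.0), (-22, 35.2), (-16, 35.6)]
```

The cup lies flat (top at 57 mm), base at s≈+16, rim at s≈−64. I slide the open fingers back to the mouth end and regrip.

Call:
send_rows([
  [0.8,0,0,0.003,0],
  [0.8,0,0,0.003,0],
  [0.8,0,0,0,0],
  [0.8,0.0032,-0.0177,0,0],
  [0.8,0.0032,-0.0177,0,0],
])

```text
time: 12.15
tool_pos: [0.5498, 0.0217, 0.0092]
tool_rot: [3.141, 0.0, 1.752]
contact_force: [-0.0, -0.5, 0.3]
opening: 0.0735
grip_force: 0.0
```

Call:
send_rows([
  [0.7,0,0,0,0],
  [0.62,0,0,0,0],
  [0.55,0,0,0,0],
  [0.4,0,0,0,0],
  [0.3,0,0,0,0],
], grip_force=5)

```text
time: 12.65
tool_pos: [0.5494, 0.0223, 0.009]
tool_rot: [-3.141, -0.0, 1.751]
contact_force: [-0.3, 0.7, -0.9]
opening: 0.0558
grip_force: 5.0
```

```bash
python3 m.py
```

```text
[0.54944222 0.02227478 0.00899571] [-0.26452075  0.68149364 -0.92898514]
side 221
[[51.0, -23.0], [53.0, 30.0], [21.0, 32.0], [-4.0, 27.0], [46.0, -28.0]]
[(2, 27.8), (8, 27.5), (14, 27.1), (20, 26.8), (26, 27.7), (32, 27.3), (38, 27.0), (44, 27.1), (50, 2.6), (56, 11.4)]
scene 40
[[-12.0, 28.0], [-31.0, 30.0], [-22.0, 25.0]]
[(-28, 28.8), (-22, 29.0), (-16, 28.6)]
```

To stand it up the base end must sink by gravity through a light grip, so I regrip closer to the rim and first carry the cup back from the warmer.

Call:
send_rows([
  [0.68,0,0,0,0],
  [0.68,0,0,0,0],
  [0.68,0.0016,-0.0089,0,0],
  [0.55,0,0,0,0],
  [0.4,0,0,0,0],
])

```text
time: 13.25
tool_pos: [0.5515, 0.0122, 0.0091]
tool_rot: [3.141, 0.0, 1.75]
contact_force: [0.9, -1.4, 0.2]
opening: 0.0559
grip_force: 5.0
```

Call:
send_rows([
  [0.3,0,0,0,0],
  [0.3,0,0,0,0],
  [0.3,0,0,0.005,0],
  [0.3,0.0025,-0.0135,0.003,0],
  [0.3,0.003,-0.016,0,0],
], grip_force=15)

```text
time: 13.75
tool_pos: [0.5572, -0.0173, 0.0176]
tool_rot: [3.141, 0.0, 1.752]
contact_force: [0.6, 0.4, -1.8]
opening: 0.0561
grip_force: 15.0
```

Call:
send_rows([
  [0.3,0.003,-0.016,0,0],
  [0.3,0,0,-0.004,0],
  [0.3,0,0,-0.003,0],
  [0.3,0,0,-0.001,0],
  [0.3,0,0,0,0],
])

```text
time: 14.25
tool_pos: [0.5596, -0.0327, 0.0091]
tool_rot: [-3.141, 0.0, 1.751]
contact_force: [0.2, -1.6, 0.8]
opening: 0.0562
grip_force: 15.0
```

Call:
send_rows([
  [0.3,0,0,0,0],
  [0.3,-0.0003,0.0014,0.0025,0],
  [0.3,-0.0003,0.0014,0.0025,0],
  [0.3,-0.0003,0.0014,0.0025,0],
  [0.3,-0.0003,0.0014,0.0025,0],
], grip_force=3)

```text
time: 14.75
tool_pos: [0.5584, -0.0266, 0.0192]
tool_rot: [-3.142, -0.0, 1.751]
contact_force: [-0.1, 1.1, -1.9]
opening: 0.056
grip_force: 3.0
```

```bash
python3 m.py
```

```text
[ 0.55842449 -0.0266069   0.019208  ] [-0.11276421  1.07593051 -1.8613348 ]
side 243
[[57.0, -33.0], [67.0, 12.0], [64.0, 19.0], [10.0, 28.0], [-6.0, 26.0]]
[(-4, 27.6), (2, 26.4), (8, 26.3), (14, 24.6), (20, 24.2), (26, 22.8), (32, 21.7), (38, 21.4), (44, 20.3), (50, 18.8), (56, -20.5), (62, 2.8), (68, 11.9)]
scene 18
[[6.0, 27.0], [3.0, 32.0], [-4.0, 32.0], [3.0, 24.0]]
[(-4, 28.6), (2, 28.6)]
```

It pivots as intended (≈9.5° tilt, base edge on the bench). Continuing the arc.

Call:
send_rows([
  [0.3,-0.0007,0.0036,0.0044,0],
  [0.3,-0.0007,0.0036,0.0044,0],
  [0.3,-0.0008,0.0043,0.0037,0],
  [0.3,-0.0008,0.0043,0.0037,0],
  [0.3,0,0,0,0],
])

```text
time: 15.35
tool_pos: [0.5556, -0.0106, 0.0359]
tool_rot: [3.141, 0.0, 1.751]
contact_force: [-0.4, 0.2, 0.4]
opening: 0.0562
grip_force: 3.0
```

```bash
python3 m.py
```

```text
[ 0.55562908 -0.01058657  0.03591719] [-0.40143041  0.18526327  0.44033292]
side 260
[[46.0, -43.0], [67.0, -4.0], [1.0, 33.0], [-4.0, 29.0]]
[(-4, 29.5), (2, 28.6), (8, 26.5), (14, 23.5), (20, 18.9), (26, 15.3), (32, 12.5), (38, 9.3), (44, 5.5), (50, 0.7), (56, -3.7), (62, -5.8), (68, -5.1)]
scene 16
[[5.0, 28.0], [-6.0, 35.0]]
[(-4, 32.0), (2, 30.2)]
```

Tilt 30°, on track.

Call:
send_rows([
  [0.3,-0.0009,0.0049,0.0029,0],
  [0.3,-0.0009,0.0049,0.0029,0],
  [0.3,-0.001,0.0054,0.0019,0],
  [0.3,-0.001,0.0054,0.0018,0],
  [0.3,0,0,0,0],
])

```text
time: 15.95
tool_pos: [0.5518, 0.0103, 0.0451]
tool_rot: [3.141, -0.0, 1.752]
contact_force: [0.2, 0.1, 1.5]
opening: 0.0562
grip_force: 3.0
```

```bash
python3 m.py
```

```text
[0.55176705 0.01027706 0.04512982] [0.23929967 0.1190101  1.50080975]
side 233
[[58.0, -27.0], [61.0, -23.0], [30.0, 13.0], [7.0, 31.0], [11.0, 19.0], [38.0, -12.0]]
[(8, 27.5), (14, 21.5), (20, 16.2), (26, 10.0), (32, 3.7), (38, -3.3), (44, -10.2), (50, -16.3), (56, -22.8), (62, -23.5)]
scene 0Traceback (most recent call last):
  File "m.py", line 5, in <module>
    h=cv2.convexHull(q[:,:2].astype(np.float32))[:,0];print(np.round(cv2.approxPolyDP(h,3,True)[:,0]).tolist())
      ~~~~~~~~~~~~~~~~~~~~~~~~~~~~~~~~~~~~~~~~~~^^^^^
TypeError: 'NoneType' object is not subscriptable
```

Call:
send_rows([
  [0.3,-0.001,0.0055,0.0008,0],
  [0.3,-0.001,0.0056,0.0008,0],
  [0.3,-0.001,0.0057,0,0],
  [0.3,-0.001,0.0057,0,0],
  [0.3,0,0,0,0],
])

```text
time: 16.55
tool_pos: [0.5476, 0.0329, 0.0462]
tool_rot: [3.142, -0.0, 1.752]
contact_force: [1.2, 0.6, -0.1]
opening: 0.0561
grip_force: 3.0
```

```bash
sed -i 's/,"scene")/,)/' m.py; python3 m.py
```

```text
[0.54757006 0.0328695  0.04622478] [ 1.19163233  0.62350914 -0.13057491]
side 224
[[44.0, -43.0], [45.0, -31.0], [20.0, 30.0], [13.0, 19.0]]
[(14, 24.2), (20, 17.6), (26, 4.4), (32, -9.6), (38, -24.4), (44, -36.9)]
```

Call:
send_rows([
  [0.3,-0.001,0.0057,-0.0008,0],
  [0.3,-0.001,0.0057,-0.0012,0],
  [0.3,-0.001,0.0054,-0.0018,0],
  [0.3,-0.001,0.0054,-0.0022,0],
  [0.3,0,0,0,0],
])

```text
time: 17.1
tool_pos: [0.5433, 0.0549, 0.0399]
tool_rot: [-3.141, -0.0, 1.752]
contact_force: [0.7, 0.5, -2.1]
opening: 0.056
grip_force: 3.0
```

```bash
python3 m.py
```

```text
[0.5433026  0.05489397 0.03988481] [ 0.73430372  0.48413271 -2.14471081]
side 191
[[28.0, -54.0], [30.0, 11.0], [26.0, 23.0], [21.0, 19.0], [23.0, -47.0]]
[(20, 10.8), (26, -15.7), (32, -38.8)]
```

Call:
send_rows([
  [0.3,-0.0002,0.001,-0.001,0],
  [0.3,0,0,-0.001,0],
  [0.3,0,0,0,0],
])

```text
time: 17.45
tool_pos: [0.5432, 0.0551, 0.0383]
tool_rot: [-3.141, -0.0, 1.751]
contact_force: [-1.2, 2.2, 1.4]
opening: 0.0562
grip_force: 3.0
```

```bash
cat > f.py <<'E'
from h import *
o,q,im,m=cup("side",.085);print(o["tool_pos"],o["contact_force"],o["grip_force"],o["opening"])
c=q[(np.abs(q[:,2])<9)&(q[:,1]<15)];k=np.ones(len(c),bool)
for _ in range(4):
    p=np.polyfit(c[k,1],c[k,0],1);r=c[:,0]-np.polyval(p,c[:,1]);k=np.abs(r)<4
print("lean deg",np.degrees(np.arctan(p[0])),"s at G",p[1],len(c),k.sum(),"zmin/max",np.percentile(q[:,1],[1,99]))
E
python3 f.py
```

```text
[0.54319935 0.05514406 0.03830478] [-1.17214428  2.20409882  1.41103295] 3.000168058069903 0.056244632012629504
lean deg -1.1872591024920736 s at G 26.164795330012478 174 172 zmin/max [-52.64371865  21.80365265]
```

The cup now stands upright, with a lean of about 1°. I'll release it to settle, regrip firmly and lift it.

Call:
send_rows([
  [0.61,0,0,0,0],
  [0.63,0,0,0,0],
  [0.64,0,0,0,0],
  [0.64,0,0,0,0],
])

```text
time: 17.9
tool_pos: [0.5438, 0.0548, 0.0383]
tool_rot: [3.141, 0.0, 1.751]
contact_force: [0.3, 0.2, -0.5]
opening: 0.0588
grip_force: 0.0
```

```bash
python3 f.py
python3 - <<'E'
from h import *
b,_=read_camera("scene");a,_=read_camera("side");w,_=read_camera("wrist")
f=lambda i,y,x:cv2.resize(i[y:y+130,x:x+130,::-1],None,fx=3,fy=3)
cv2.imwrite("pics/t4.png",np.hstack([f(a,150,190),f(b,110,190)]))
E
```

```text
[0.5437962  0.05477448 0.03833519] [ 0.29121701  0.20747187 -0.47475911] 0.0 0.05877240736509334
lean deg 0.5800317929725429 s at G 27.930451928267455 154 151 zmin/max [-53.00092067  21.32728491]
```

View pics/t4.png

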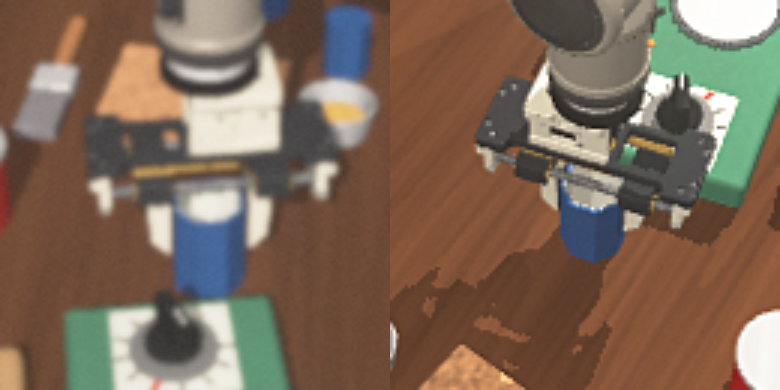

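The cup stands mouth up (white inside visible in both views). Gripping and carrying it above the plate.

Call:
send_rows([
  [0.4,0,0,0,0],
  [0.3,0,0,0,0],
  [0.3,0,0,0,0],
  [0.3,0,0,0,0],
  [0.3,0,0,0,0],
], grip_force=15)

```text
time: 18.6
tool_pos: [0.5435, 0.055, 0.0383]
tool_rot: [3.142, 0.0, 1.751]
contact_force: [0.5, -0.3, 0.1]
opening: 0.0559
grip_force: 15.0
```

Call:
send_rows([
  [0.3,0,0,0.01,0],
  [0.3,0,0,0.03,0],
  [0.3,0,0,0.03,0],
  [0.3,0,0,0.03,0],
  [0.3,0,0.02,0,0],
])

```text
time: 19.1
tool_pos: [0.5462, 0.0737, 0.1432]
tool_rot: [3.133, 0.002, 1.749]
contact_force: [1.0, 0.7, -1.6]
opening: 0.0561
grip_force: 15.0
```

Call:
send_rows([
  [0.3,-0.002,0.04,0,0],
  [0.3,-0.002,0.045,0,0],
  [0.3,-0.002,0.045,0,0],
  [0.3,-0.001,0.045,0,0],
  [0.3,-0.001,0.045,0,0],
])

```text
time: 19.6
tool_pos: [0.535, 0.2968, 0.1389]
tool_rot: [3.142, -0.0, 1.751]
contact_force: [0.6, 0.0, -2.3]
opening: 0.0561
grip_force: 15.0
```

Call:
send_rows([
  [0.3,-0.001,0.03,0,0],
  [0.3,0,0.01,0,0],
  [0.3,0,0,0,0],
  [0.3,0,0,0,0],
])

```text
time: 20.0
tool_pos: [0.5345, 0.334, 0.1383]
tool_rot: [-3.141, 0.001, 1.751]
contact_force: [0.4, 0.2, -1.8]
opening: 0.0556
grip_force: 15.0
```

```bash
cat > c.py <<'E'
from h import *
o=observe();print(o["tool_pos"],o["tool_rot"])
for n in("scene","side"):
    im,P=cloud(n);hsv=cv2.cvtColor(im,cv2.COLOR_RGB2HSV)
    b=(hsv[...,0]>100)&(hsv[...,0]<125)&(hsv[...,1]>110)&(np.linalg.norm(P-(o["tool_pos"]+[0,0,-.01]),axis=2)<.1)
    p=P[b]*1000;print(n,"blue n",len(p),"xyz min",np.percentile(p,1,0).round(),"max",np.percentile(p,99,0).round())
    w=(hsv[...,1]<40)&(hsv[...,2]>140)&(np.abs(P[...,2]-.047)<.006)&(np.hypot(P[...,0]-.535,P[...,1]-.335)<.065)
    q=(P[w][:,:2]*1000).astype(np.float32);print("plate",cv2.minEnclosingCircle(q),len(q))
E
python3 c.py;python3 f.py
```

```text
[0.53449977 0.33397408 0.13832148] [-3.14104874e+00  7.78910435e-04  1.75054284e+00]
scene blue n 198 xyz min [508. 302. 102.] max [565. 359. 183.]
plate ((534.9492797851562, 334.7225036621094), 52.198219299316406) 606
side blue n 801 xyz min [508. 345. 106.] max [559. 364. 179.]
plate ((534.8011474609375, 334.58050537109375), 53.22107696533203) 1537
[0.53485571 0.33344635 0.13846617] [ 0.40449784 -0.67626392 -2.56096027] 14.999402314424515 0.055879178976158066
lean deg 0.14909475009502562 s at G 27.513418591687493 255 255 zmin/max [-50.84468164  21.07235137]
```

Cup over the plate: centre ≈ (0.5345,0.333), plate (0.535,0.3347). Lowering, slowly at the end.

Call:
send_rows([
  [0.3,0,0.0015,-0.02,0],
  [0.3,0,0,-0.02,0],
  [0.3,0,0,-0.008,0],
  [0.3,0,0,-0.002,0],
  [0.3,0,0,0,0],
])

```text
time: 20.65
tool_pos: [0.535, 0.3362, 0.0888]
tool_rot: [3.141, -0.0, 1.75]
contact_force: [0.4, -0.2, -1.9]
opening: 0.056
grip_force: 15.0
```

Call:
send_rows([
  [0.3,0,0,-0.001,0],
  [0.3,0,0,-0.001,0],
  [0.3,0,0,-0.001,0],
  [0.3,0,0,-0.001,0],
  [0.3,0,0,0,0],
])

```text
time: 21.15
tool_pos: [0.5345, 0.3366, 0.0844]
tool_rot: [3.141, -0.0, 1.751]
contact_force: [-0.8, 0.7, -1.9]
opening: 0.0561
grip_force: 15.0
```

```bash
python3 c.py;python3 f.py
```

```text
[0.53451646 0.33658806 0.08436149] [ 3.14144944e+00 -1.24707405e-05  1.75092277e+00]
scene blue n 336 xyz min [510. 305.  48.] max [564. 361. 128.]
plate ((533.3268432617188, 333.6848449707031), 54.88169860839844) 354
side blue n 694 xyz min [509. 349.  52.] max [558. 367. 125.]
plate ((540.6542358398438, 331.7363586425781), 58.16796875) 901
[0.53453986 0.3365534  0.08433595] [ 0.32126631 -0.13292995 -2.01554798] 14.999558329582214 0.05597066528197876
lean deg 0.022358638459163086 s at G 27.436433234258388 238 238 zmin/max [-51.05710614  22.44516091]
```

Almost touching; creep down until the force rises.

Call:
send_rows([
  [0.3,0,-0.001,-0.0005,0],
  [0.3,0,0,-0.0005,0],
  [0.3,0,0,0,0],
])

```text
time: 21.6
tool_pos: [0.5348, 0.336, 0.0843]
tool_rot: [3.14, -0.001, 1.751]
contact_force: [-2.2, 1.8, 6.2]
opening: 0.0558
grip_force: 15.0
```

Call:
send_rows([
  [0.3,0,0,-0.0005,0],
  [0.3,0,0,-0.0005,0],
  [0.3,0,0,0,0],
])

```text
time: 21.9
tool_pos: [0.5348, 0.336, 0.0843]
tool_rot: [3.14, -0.001, 1.751]
contact_force: [-4.3, 1.5, 11.1]
opening: 0.0557
grip_force: 15.0
```

```bash
python3 -c "
from h import *
o=observe();print(o['tool_pos'],o['contact_force'])"
```

```text
[0.53482721 0.33603074 0.08434286] [-4.33393971  1.46838975 11.14111667]
```

Contact. Easing back, releasing and rising.

Call:
send_rows([
  [0.3,0,0,0.001,0],
  [0.6,0,0,0.0005,0],
  [0.61,0,0,0,0],
  [0.64,0,0,0,0],
  [0.8,0,0,0,0],
], grip_force=5)

```text
time: 22.4
tool_pos: [0.5344, 0.335, 0.0832]
tool_rot: [-3.141, 0.001, 1.751]
contact_force: [-0.6, 0.6, 0.3]
opening: 0.0631
grip_force: 0.0
```

Call:
send_rows([
  [0.9,0,0,0,0],
  [0.9,0,0,0.01,0],
  [0.9,0,0,0.03,0],
  [0.9,0,0,0.04,0],
  [0.9,0,0,0.04,0],
])

```text
time: 22.9
tool_pos: [0.5343, 0.3353, 0.2055]
tool_rot: [-3.141, 0.0, 1.751]
contact_force: [1.4, 0.7, -0.4]
opening: 0.0827
grip_force: 0.0
```

Call:
send_rows([
  [1,0.005,-0.04,0,0.03],
  [1,0.005,-0.04,0,0.03],
  [1,0.006,-0.04,0,0.03],
  [1,0.006,-0.033,0,0.03],
  [1,0,0,0,0.03],
])

```text
time: 23.4
tool_pos: [0.5575, 0.1784, 0.2047]
tool_rot: [3.141, 0.002, 1.898]
contact_force: [-0.3, 0.3, -0.3]
opening: 0.0919
grip_force: 0.0
```

Call:
send_rows([
  [1,0,0,0,0],
  [1,0,0,0,0],
])

```text
time: 23.6
tool_pos: [0.5566, 0.1827, 0.2043]
tool_rot: [3.141, -0.0, 1.9]
contact_force: [0.2, 0.1, 0.2]
opening: 0.0918
grip_force: 0.0
```

```bash
python3 c.py
python3 - <<'E'
from h import *
o=observe();im,d=read_camera("wrist");np.savez("w2",im=im,d=d,p=o["tool_pos"],r=o["tool_rot"]);print(o["tool_pos"],o["tool_rot"],o["qpos"])
cv2.imwrite("pics/w2.png",cv2.resize(im[60:300,130:390,::-1],None,fx=2.4,fy=2.4,interpolation=cv2.INTER_CUBIC))
E
```

```text
[0.55656851 0.18273923 0.20429679] [ 3.14102019e+00 -4.01799266e-05  1.90009890e+00]
[0.55647218 0.18305847 0.20415985] [ 3.14117996e+00 -4.33936413e-05  1.90080551e+00] [ 1.86965302e-01  4.70864343e-01  1.38613126e+00  1.06110916e-04
  1.28419476e+00 -1.43073846e-01]Traceback (most recent call last):
  File "c.py", line 6, in <module>
    p=P[b]*1000;print(n,"blue n",len(p),"xyz min",np.percentile(p,1,0).round(),"max",np.percentile(p,99,0).round())
                                                  ~~~~~~~~~~~~~^^^^^^^
    return _quantile_unchecked(
        a, q, axis, out, overwrite_input, method, keepdims, weights)
    return _ureduce(a,
                    func=_quantile_ureduce_func,
    ...<5 lines>...
                    overwrite_input=overwrite_input,
                    method=method)
    r = func(a, **kwargs)
    result = _quantile(arr,
                       quantiles=q,
    ...<2 lines>...
                       out=out,
                       weights=wgt)
    slices_having_nans = np.isnan(arr[-1, ...])
                                  ~~~^^^^^^^^^
IndexError: index -1 is out of bounds for axis 0 with size 0
```

View pics/w2.png

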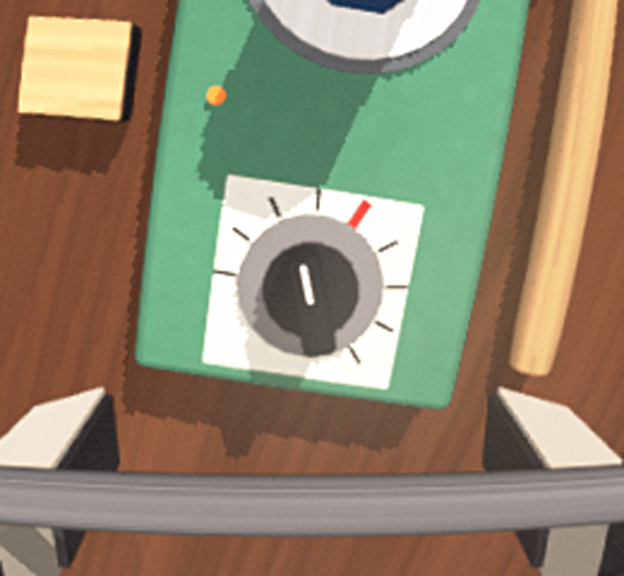

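The wrist view shows the pointer's white line from crop (303,265) to (310,303), the red mark at (360,214), and the dial disc centred near (310,285).

```bash
cat > dial.py <<'E'
from h import *
import sys
def meas(f):
    z=np.load(f);im=z["im"];hsv=cv2.cvtColor(im,cv2.COLOR_RGB2HSV);p,r=z["p"],z["r"]
    def pts(m,zz):
        v,u=np.nonzero(m);return np.array([wray(a,b,zz,p,r)[:2] for a,b in zip(u,v)])*1000
    red=((hsv[...,0]<6)|(hsv[...,0]>174))&(hsv[...,1]>150)&(hsv[...,2]>150)
    R=pts(red,.04);R=R[np.hypot(*(R-[562,182]).T)<55]
    w=(hsv[...,1]<60)&(hsv[...,2]>150)
    L=pts(w,.084);k=np.hypot(*(L-[562,182]).T)<26
    k,l,s,c=cv2.connectedComponentsWithStats(w.astype(np.uint8))
    for i in range(1,k):
        q=pts(l==i,.084) if s[i,4]<400 else np.zeros((0,2))
        if len(q)>5 and np.hypot(*(q.mean(0)-[562,182]))<26:
            d=np.linalg.svd(q-q.mean(0))[2][0];d*=np.sign(d[1])
            print("line",q.mean(0),np.ptp(q@d),"dir",np.degrees(np.arctan2(d[1],d[0])))
    rm=R.mean(0);d=np.linalg.svd(R-rm)[2][0];d*=np.sign(d[1]);print("red",rm,"ray dir",np.degrees(np.arctan2(d[1],d[0])),"from axis",np.degrees(np.arctan2(*(rm-[562,182])[::-1])),np.hypot(*(rm-[562,182])))
    g=(hsv[...,1]<40)&(hsv[...,2]>90)&(hsv[...,2]<170);G=pts(g,.048);G=G[np.hypot(*(G-[562,182]).T)<26]
    print("disc",cv2.minEnclosingCircle(G.astype(np.float32)))
if __name__=="__main__": meas(sys.argv[1])
E
python3 dial.py w2.npz
```

```text
Traceback (most recent call last):
  File "dial.py", line 20, in <module>
    if __name__=="__main__": meas(sys.argv[1])
                             ~~~~^^^^^^^^^^^^^
  File "dial.py", line 10, in meas
    L=pts(w,.084);k=np.hypot(*(L-[562,182]).T)<26
  File "dial.py", line 6, in pts
    v,u=np.nonzero(m);return np.array([wray(a,b,zz,p,r)[:2] for a,b in zip(u,v)])*1000
                                       ~~~~^^^^^^^^^^^^
  File "h.py", line 15, in wray
    c=calibration("wrist");K=np.array(c["intrinsics"]);H=np.array(c["hand_eye"])
ValueError: time passes only in moves, steps and waits
```

```bash
sed -i '/L=pts(w/d' dial.py; sed -i 's/c=calibration("wrist");K=/c=CW();K=/' h.py
cat >> h.py <<'E'
import functools
CW=functools.lru_cache(lambda:calibration("wrist"))
E
python3 dial.py w2.npz
```

```text
line [556.2335736 191.807961 ] 16.441857085334036 dir 120.46723289779764
red [571.83669986 221.19948701] ray dir 76.69141864022583 from axis 75.91310453288722 40.41485427195287
disc ((561.693603515625, 180.18377685546875), 24.657503128051758)
```

Pointer at 120.4°, red mark at about 75.6° (world), so I grip along the pointer and turn −0.78 rad.

Call:
send_rows([
  [1,0.0025,0,-0.03,0.1],
  [1,0.003,-0.001,-0.04,0.1],
  [1,0,0,-0.04,0],
  [1,0,0,-0.026,0],
  [1,0,0,-0.01,0],
])

```text
time: 24.2
tool_pos: [0.5601, 0.182, 0.0549]
tool_rot: [-3.137, -0.002, 2.102]
contact_force: [-1.2, 0.6, 0.1]
opening: 0.0917
grip_force: 0.0
```

Call:
send_rows([
  [0.5,0,0,0,0],
  [0.3,0,0,0,0],
  [0.1,0,0,0,0],
  [0,0,0,0,0],
  [0,0,0,0,0],
], grip_force=20)

```text
time: 24.7
tool_pos: [0.5626, 0.1816, 0.0589]
tool_rot: [3.14, 0.001, 2.101]
contact_force: [0.1, -0.5, 0.9]
opening: 0.0569
grip_force: 0.0
```

Call:
send_rows([
  [0,0,0,0,0],
  [0,0,0,0,0],
  [0,0,0,0,0],
  [0,0,0,0,0],
])

```text
time: 25.1
tool_pos: [0.562, 0.1815, 0.0578]
tool_rot: [-3.142, -0.0, 2.101]
contact_force: [-1.0, 0.1, 0.3]
opening: 0.0244
grip_force: 0.0
```

Call:
send_rows([
  [0,0,0,0,0],
  [0,0,0,0,0],
  [0,0,0,0,0],
  [0,0,0,0,0],
])

```text
time: 25.5
tool_pos: [0.562, 0.1815, 0.0578]
tool_rot: [3.142, -0.0, 2.101]
contact_force: [0.8, 0.1, -0.9]
opening: 0.014
grip_force: 20.0
```

Call:
send_rows([
  [0,0,0,0,-0.08],
  [0,0,0,0,-0.1],
  [0,0,0,0,-0.1],
  [0,0,0,0,-0.1],
  [0,0,0,0,-0.1],
])

```text
time: 26.0
tool_pos: [0.5617, 0.1814, 0.0578]
tool_rot: [-3.141, 0.0, 1.617]
contact_force: [-0.4, -0.4, 0.9]
opening: 0.0137
grip_force: 20.0
```

Call:
send_rows([
  [0,0,0,0,-0.1],
  [0,0,0,0,-0.1],
  [0,0,0,0,-0.1],
  [0,0,0,0,0],
  [0,0,0,0,0],
])

```text
time: 26.5
tool_pos: [0.5615, 0.1814, 0.0578]
tool_rot: [-3.14, 0.001, 1.323]
contact_force: [-3.1, -0.9, 2.4]
opening: 0.0141
grip_force: 20.0
```

Turned. Release, rise and verify the dial and cup.

Call:
send_rows([
  [0.3,0,0,0,0],
  [0.5,0,0,0,0],
  [0.6,0,0,0,0],
  [0.6,0,0,0,0],
  [0.6,0,0,0,0],
])

```text
time: 27.0
tool_pos: [0.5622, 0.1815, 0.0579]
tool_rot: [3.141, -0.0, 1.321]
contact_force: [-0.6, -0.7, 0.2]
opening: 0.0492
grip_force: 0.0
```

Call:
send_rows([
  [0.6,0,0,0.03,0],
  [0.6,0,0,0.04,0],
  [0.6,0,0,0.04,0],
  [0.6,0,0,0.036,0],
  [0.6,0,0,0,0],
])

```text
time: 27.5
tool_pos: [0.5647, 0.1821, 0.2097]
tool_rot: [3.132, -0.005, 1.321]
contact_force: [1.2, 0.5, -0.7]
opening: 0.0553
grip_force: 0.0
```

Call:
send_rows([
  [0.8,0,0,0,0.14],
  [0.8,0,0,0,0.14],
  [0.8,0,0,0,0.14],
  [0.8,0,0,0,0.14],
  [0.8,0,0,0,0],
])

```text
time: 28.0
tool_pos: [0.5617, 0.1814, 0.203]
tool_rot: [-3.14, -0.0, 1.882]
contact_force: [0.4, 1.0, 0.2]
opening: 0.0734
grip_force: 0.0
```

```bash
python3 - <<'E'
from h import *
o=observe();im,d=read_camera("wrist");np.savez("w3",im=im,d=d,p=o["tool_pos"],r=o["tool_rot"]);print(o["tool_pos"],o["tool_rot"])
for n in("scene","side"):
    im,P=cloud(n);hsv=cv2.cvtColor(im,cv2.COLOR_RGB2HSV)
    b=(hsv[...,0]>100)&(hsv[...,0]<125)&(hsv[...,1]>110)&(np.hypot(P[...,0]-.535,P[...,1]-.335)<.06)
    p=P[b]*1000;print(n,len(p),np.percentile(p,[1,99],axis=0).round().tolist()) if len(p) else print(n,0)
E
python3 dial.py w3.npz
```

```text
[0.56173365 0.18144232 0.20300838] [-3.14046984e+00 -1.41139930e-04  1.88211310e+00]
scene 224 [[512.0, 304.0, 49.0], [554.0, 324.0, 126.0]]
side 701 [[509.0, 347.0, 52.0], [558.0, 366.0, 125.0]]
line [564.41536043 192.90107401] 16.182521241385587 dir 76.01396231126571
red [572.04082789 221.3374207 ] ray dir 77.88009003826511 from axis 75.68106620737005 40.598656281527234
disc ((561.5694580078125, 180.41661071777344), 24.623580932617188)
```

Run:
```python
from h import *
a,_=read_camera("side");b,_=read_camera("scene")
cv2.imwrite("pics/fin.png",np.vstack([np.hstack([cv2.resize(a[130:384,120:380,::-1],(390,381)),cv2.resize(b[60:320,130:390,::-1],(390,381))])]))
```

```text
(no output)
```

View pics/fin.png

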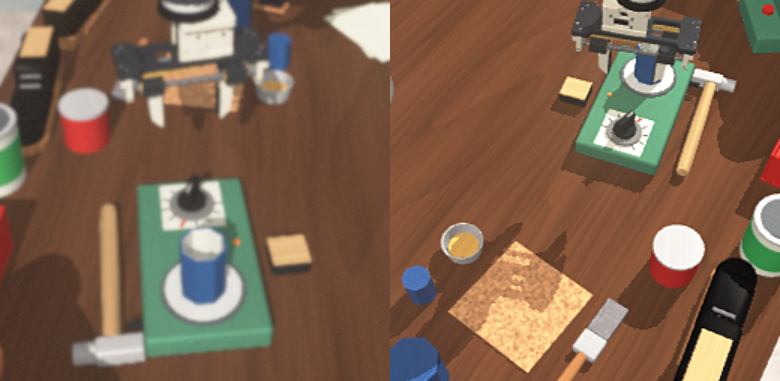

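The final picture shows the cup mouth up in the middle of the plate (left view, about (203,265)), the pointer at the red mark, and the other things in place.

```bash
python3 -c "from cell import hand_in;print(hand_in())"
```

```text
the job is handed in; nothing more can be done
None
```

The job is handed in at about 28 s: the cup stands mouth up, centred to within a few mm on the hot plate, the pointer is at the red mark to within about 2°, and nothing else on the bench was moved.

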